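Seat the chrome lever key in the uncapped cabinet lock

TASK

Take the chrome lever key out of its wooden stand and, holding it upright, guide its shank down into the one cam lock on the dark steel sill that has no orange dust cap, until the key is fully home with its collar resting on the lock face, then let go. Leave both orange dust caps in place on the other two locks.

Things in the scene. Friction and masses are not known exactly. Their poses are not given: they have to be found in the camera images.
- lever_key: Chrome key upright in an 85 mm tall wooden stand (an all-black key in another stand is not wanted). Origin: shank tip, on the axis; z up. Shank dia 18, 70 long, tapered to 8 at the tip; collar dia 44 at 70-76, resting on the stand; lever arm along +x, 69 long, at 77-90; round grip dia 22 up to 125: pinch it from above at 112, above the arm, any yaw. 0.15-0.3 kg.
- open_lock_mouth (a point): Centre of the open lock's hole at its top face, 100 mm above the ledge; z up. Blue 70 mm square turret with bright steel face; upright hole 28 mm wide, 88 deep. One of three turrets in a row 120 mm apart on a dark steel sill; any may be the open one. Key home: collar on this face, tip 70 mm below the mouth, lever in any direction.
- cap_a: Orange plastic dust cap, disc 49 mm in diameter, 12 mm thick, its 20 mm plug loose in the hole of another lock in the row. Origin at the centre of the disc's underside, on that lock's face; z up. To be left alone.
- cap_b: The second orange dust cap, same as cap_a, on the third lock. To be left alone.
Mind the look-alikes: they are no part of the job. Leave any green or pink look-alike of the lever_key alone.

How it is judged:
By the outcome, as a careful person would: the job done as asked, in the order asked, and still so for the second after the job is handed in, with the robot touching nothing.
It also fails if it takes over 35 s, if anything falls off the work surface, if the arm or the gripper's body presses on something with over 40 N, if the wrist force passes 120 N, or if a joint passes its speed limit or range.

ROBOT

A 6-joint arm with a two-finger parallel gripper is mounted at the origin on the work surface. World frame = base frame: x ahead of the robot, y to its left, z up, the work surface at z = 0. Lengths are in mm, angles in degrees, forces in N, time in s.
With the tool pointing down it reaches from about 350 to 775 mm from the base axis. Payload 7.3 kg.
Tool frame: the origin (TCP) lies between the finger pads; the fingertips stand ahead of it and the grasp point (between the pads) lies 2 mm behind it (env.finger_overhang is the z of the fingertips in the tool frame, in mm); z points along the fingers, y is the line along which they close (so a half turn about z gives the same grasp; the last joint's range is limited). The gripper opens to 92 mm and grips with 3 to 60 N. Pads are 19 mm wide; open, the fingers measure 130 mm over their backs; the gripper's body (75 mm by 190 mm) begins 47 mm behind the grasp point.
Start: joints at [59.817, 19.595, 87.324, -0, 73.075, -8.365], TCP at [195.111, 487.42, 214.541] pointing down, gripper open.
Joint ranges: [-145.02, 145.02], [-44.19, 115.74], [2.07, 154.8], [-57.11, 237.11], [16.16, 152.29], [-177.93, 177.93]. Speed limits (degrees/s): [147.25, 147.25, 180, 180, 180, 180].

INTERFACE

Orientations are given as a 3x3 rotation matrix whose columns are the frame's x, y, z axes.
In Python, from workcell import env gives the robot as it stands.
- The arm moves only by the shell command python3 -m jog 'ROWS' [FORCE]. ROWS is JSON, a list that holds one entry, the list of rows, each a list of 5 numbers: the gripper's target within -1 to 1 (shut at 1, half-way at 0, fully open at -1), then the shift along the tool's x, y, z in mm, then the turn about the tool's z in degrees. A call has 1 to 8 rows; each row shifts and turns the commanded pose from where the row before left it, along the tool's axes as they then stand; what a row does not reach is not made up. A row lasts 1/8 s, in which the tool goes at most 62.5 mm and 10.7 degrees, less where a joint would pass 70% of its speed; a pose out of reach is approached as far as the arm can. A call with a gripper value outside its range is refused whole. The fingers move at their own pace and stop on an object; FORCE is the grip in N (left out, the last holds). Time passes only in rows, so rows that do not move let the fingers close. It gives the time, the measured TCP pose, the force, the opening and the grip force at its end, in the units of the state.
- env.observe(): the state, without advancing time (a new reading comes with each control period).
- env.snapshot(name): name is "side" or "top"; returns the picture (480x640x3 uint8, red, green, blue); there is no depth.
- env.camera_params(name): a dict with "fx", "fy", "cx", "cy" (pixels), "extrinsics" (4x4, takes a point from camera to world coordinates). Camera axes: x right, y down, z forward; pixel columns grow to the right and rows downward; lengths in mm; the calibration is good to about 2 mm. A picture is of the moment at which its call begins. camera_params takes no time and is no camera call.
- env.job_done(): hands the job in; it is judged then, once.
Trained networks look in the newest picture that a camera, given by its name, has taken for a name from the list of things; names that differ only in an ending like _2 or _b are one class to them, and where a whole thing is asked for, a point or a joint stands for the part that bears it (a point fixed in the world has none). Each returns a list of dicts, best first, with "confidence" (0 to 1); they miss things now and then, are a little off and sometimes report something else, mostly with a low value. They report only what shows in the picture. A call takes as long as a camera call. They do not tell look-alikes from the thing itself.
- env.trace(label, camera): "region" (480x640 bool, what is visible of it) and "location" ([column, row] in pixels, amid what is visible of it).
- env.mark_of(label, camera): "location" ([column, row] in pixels: a listed point, or the origin of a listed thing).
The state is a dict: "time_s": time; "joints": joint angles; "dq": joint speeds; "joint_torque": joint torques, N m; "tool_pos": TCP position; "tcp_rot": TCP orientation; "ft_force": force on the tool from outside, world axes, zero at the start; "wrist_torque": the same for the moment, N m; "gripper_width": finger opening in mm; "grip_force": force on a finger pad.
Only numpy, scipy, OpenCV 4.12 (cv2) and the standard library are available. Lean on these libraries where they do the work, as an engineer would, in place of code of your own. Each camera call takes 0.05 s, during which the arm holds its last target. There are 200 camera calls.

## Working session

There is one attempt and no reset: what is moved stays moved. The work goes in short steps, Python scripts to look and compute and a shell command to move; the robot and the scene stay as the last step left them, time stands still between calls to the robot, and variables do not carry over. Pictures are saved under pics/ and viewed, at most 10 in all, crops included, and the job is handed in when it is done.

```bash
ls; mkdir -p pics
python3 - <<'E'
from workcell import env
import cv2, numpy as np
ims=[]
for c in("top","side"):
    im=env.snapshot(c); ims.append(im); cv2.imwrite(f"pics/{c}0.png",im[:,:,::-1])
    p=env.camera_params(c); print(c,{k:np.round(v,3).tolist() if k=="extrinsics" else v for k,v in p.items()})
    for l in("lever_key","open_lock_mouth","cap_a"):
        print(l,[(np.round(d["location"],1).tolist(),round(d["confidence"],2)) for d in env.mark_of(l,c)])
print(env.observe(),env.finger_overhang)
E
```

```text
pics
top {'fx': 537.9211847648887, 'fy': 537.9211847648887, 'cx': 321.5434486801071, 'cy': 242.71558792053443, 'extrinsics': [[-0.044, -0.975, 0.22, 194.933], [-0.999, 0.042, -0.013, -86.301], [0.004, -0.22, -0.976, 1223.573], [0.0, 0.0, 0.0, 1.0]]}
lever_key [([425.1, 244.6], 0.89), ([475.9, 328.9], 0.89), ([420.2, 279.0], 0.83), ([470.6, 197.3], 0.73)]
open_lock_mouth [([215.2, 180.7], 0.64)]
cap_a [([162.9, 175.8], 0.87), ([271.4, 183.6], 0.74)]
side {'fx': 435.8511752510217, 'fy': 435.8511752510217, 'cx': 323.5370687736676, 'cy': 250.36483421275244, 'extrinsics': [[0.846, -0.356, 0.396, 49.884], [-0.533, -0.534, 0.657, -739.489], [-0.022, -0.767, -0.641, 715.088], [0.0, 0.0, 0.0, 1.0]]}
lever_key [([352.1, 350.2], 0.82), ([340.3, 416.6], 0.62), ([477.2, 349.2], 0.58)]
open_lock_mouth []
cap_a [([354.3, 204.6], 0.64), ([317.5, 160.8], 0.61)]
{'time_s': 0.4, 'joints': array([ 5.98166867e+01,  1.96025265e+01,  8.73312688e+01,  6.32024449e-04,
        7.30748842e+01, -8.36328241e+00]), 'dq': array([-0.05334242,  0.03281831, -0.02410422,  0.09303653,  0.05770138,
       -0.02270045]), 'joint_torque': array([-6.42467148e-04, -4.30711520e+01, -2.44192296e+01,  7.18524819e-02,
        5.01247030e-02, -4.75995137e-05]), 'tool_pos': array([195.07992737, 487.3711483 , 214.43238061]), 'tcp_rot': array([[-9.28354743e-01,  3.71695392e-01, -8.52845189e-05],
       [ 3.71695401e-01,  9.28354735e-01, -1.25641665e-04],
       [ 3.24738588e-05, -1.48339899e-04, -9.99999988e-01]]), 'ft_force': array([ 0.27462703, -0.09969483,  0.0160144 ]), 'wrist_torque': array([-0.0206226 ,  0.00567049,  0.02358356]), 'grip_force': 0.0, 'gripper_width': 91.58877387673193} 17.0
```

View pics/top0.png

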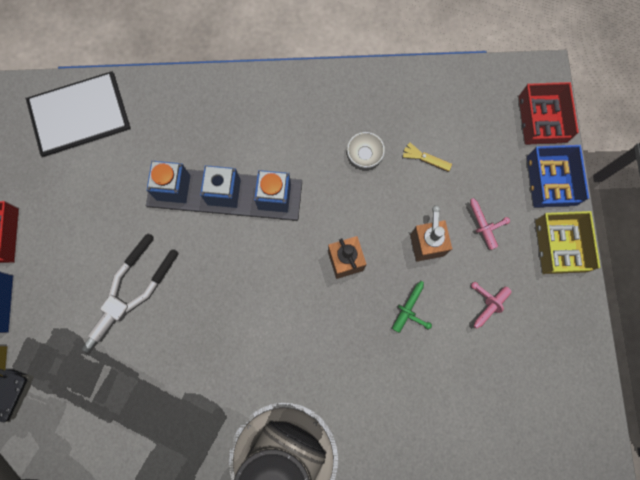

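View pics/side0.png

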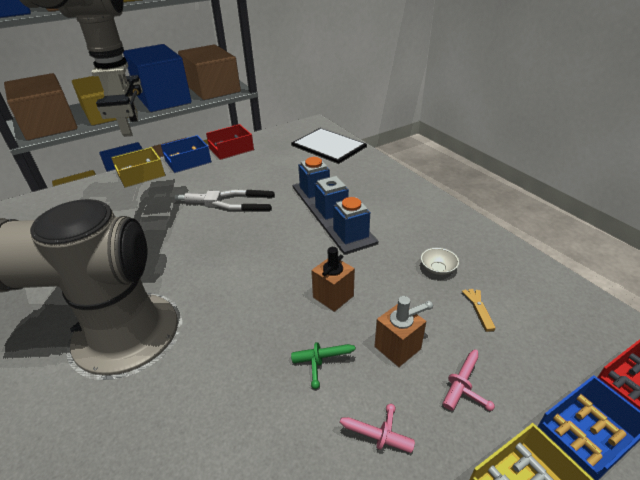

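The top view shows the chrome key in its stand at about (435,238), with the lever pointing up in the picture. The black key is at (347,252), the open lock is the middle one at (217,181), and the caps are at (163,175) and (271,184). In the side view the chrome key's grip top is at (404,299) and the open mouth at (332,184).

```bash
cat > h.py <<'E'
import numpy as np
from workcell import env
def ray(c,uv):
    p=env.camera_params(c);E=np.array(p["extrinsics"])
    d=E[:3,:3]@[(uv[0]-p["cx"])/p["fx"],(uv[1]-p["cy"])/p["fy"],1]
    return E[:3,3],d/np.linalg.norm(d)
def atz(c,uv,z):
    o,d=ray(c,uv);return (o+d*(z-o[2])/d[2]).round(1)
def tri(a,b):
    A=0;B=0;r=[ray("top",a),ray("side",b)]
    for o,d in r:
        M=np.eye(3)-np.outer(d,d);A=A+M;B=B+M@o
    x=np.linalg.solve(A,B)
    return x.round(1),[np.linalg.norm(np.cross(x-o,d)).round(1) for o,d in r]
def proj(c,X):
    p=env.camera_params(c);E=np.array(p["extrinsics"]);q=E[:3,:3].T@(np.asarray(X)-E[:3,3])
    return np.array([p["fx"]*q[0]/q[2]+p["cx"],p["fy"]*q[1]/q[2]+p["cy"]])
E
python3 - <<'E'
from h import *; import cv2
print("mouth",tri((217,181),(332,184)),"key top",tri((437,236),(404,299)))
t=cv2.imread("pics/top0.png");s=cv2.imread("pics/side0.png")
def cr(i,x,y,w=50,h=37): return cv2.resize(i[y:y+h,x:x+w],(400,296),interpolation=cv2.INTER_CUBIC)
cv2.imwrite("pics/crops.png",np.vstack([np.hstack([cr(t,410,210),cr(t,192,162)]),np.hstack([cr(s,380,290),cr(s,307,165)])]))
E
```

```text
mouth (array([600.7, 122. ,  93.6]), [np.float64(1.9), np.float64(1.9)]) key top (array([ 448.5, -344.4,  138.1]), [np.float64(5.8), np.float64(5.8)])
```

View pics/crops.png

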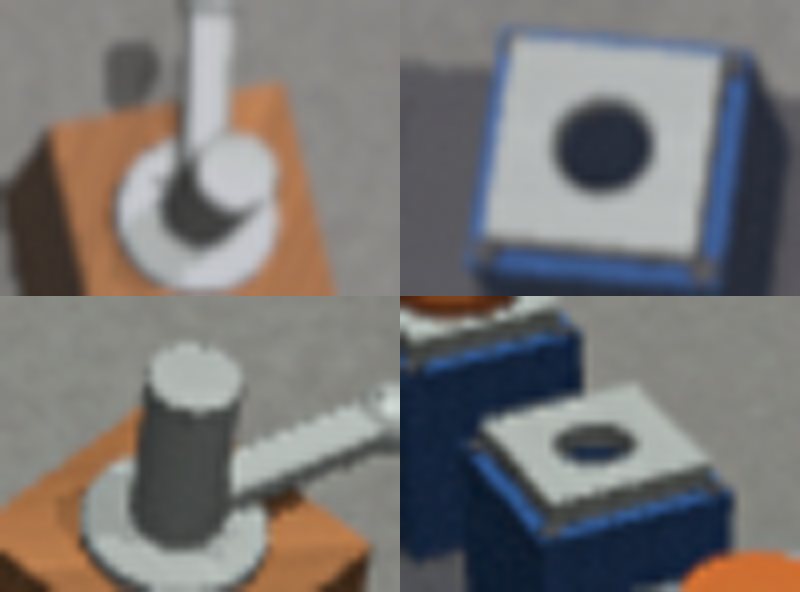

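Run:
```python
from h import *
m=((216.9,179.7),(330.9,182.9));k=((439.1,231.1),(404,299.4))
for n,(a,b),zs in(("mouth",m,(95,100,105,110)),("key",k,(140,))):
    print(n,tri(a,b))
    for z in zs: print(z,atz("top",a,z),atz("side",b,z))
# caps tops & sill bottom edge for height
print(tri((162.5,174.5),(313.5,162)),tri((271,184),(351,204)))
# lever end
print("lever end z127?",atz("top",(436,209),105-7))
s=env.observe();R=s["tcp_rot"];print(np.degrees(np.arctan2(R[1,1],R[0,1])))
```

```text
mouth (array([600. , 122.2,  98. ]), [np.float64(0.4), np.float64(0.4)])
95 [601.4 122.6  95. ] [602.2 126.3  95. ]
100 [599.6 121.7 100. ] [597.8 119.4 100. ]
105 [597.8 120.8 105. ] [593.3 112.4 105. ]
110 [596.  119.8 110. ] [588.8 105.4 110. ]
key (array([ 453.6, -346.7,  138.5]), [np.float64(0.2), np.float64(0.2)])
140 [ 453.  -346.3  140. ] [ 452.7 -347.8  140. ]
(array([615.8, 240.2, 103.2]), [np.float64(0.3), np.float64(0.3)]) (array([583.3,   3.2, 102. ]), [np.float64(0.6), np.float64(0.6)])
lever end z127? [ 512.7 -354.2   98. ]
68.1797851843219
```

```bash
python3 -m jog '[[[-1,-44,-34,0,0],[-1,-44,-34,0,0],[-1,-44,-34,0,0],[-1,-44,-34,0,0],[-1,-44,-34,0,0],[-1,-44,-34,0,0],[-1,-44,-34,0,0],[-1,-44,-34,0,0]]]' 20
```

```text
time_s: 1.4
tool_pos: [421.6, 102.4, 214.8]
tcp_rot: [[-0.928, 0.372, 0.001], [0.372, 0.928, 0.0], [-0.001, 0.001, -1.0]]
ft_force: [1.3, -0.4, 0.4]
gripper_width: 91.8
grip_force: 0.0
```

```bash
python3 -m jog '[[[-1,-28,-58,0,0],[-1,-28,-58,0,0],[-1,-28,-58,0,0],[-1,-28,-58,0,0],[-1,-28,-58,0,0],[-1,-28,-58,0,0],[-1,-28,-57,0,0],[-1,0,0,0,0]]]'
python3 - <<'E'
from h import *; import cv2
s=env.observe();d=np.array([453-s["tool_pos"][0],-346.8-s["tool_pos"][1],127-s["tool_pos"][2]])
print(s["joints"].round(1),(s["tcp_rot"].T@d).round(1))
a=env.snapshot("top");b=env.snapshot("side");f=lambda i:cv2.resize(i[:,:,::-1],(400,300))
for c,i in(("top",a),("side",b)):
    print(c,proj(c,s["tool_pos"]).round(1))
t=cv2.resize(a[160:310,360:560,::-1],(400,300));u=cv2.resize(b[230:380,310:510,::-1],(400,300))
cv2.imwrite("pics/near.png",np.hstack([t,u]))
E
```

```text
time_s: 2.4
tool_pos: [450.8, -336.4, 213.5]
tcp_rot: [[-0.927, 0.376, -0.0], [0.376, 0.927, -0.0], [0.0, -0.001, -1.0]]
ft_force: [-0.1, 1.3, -0.8]
gripper_width: 92.2
grip_force: 0.0
[ -44.5   23.6   81.4   -0.    75.  -112.4] [-6.  -8.7 86.5]
top [442.4 223.3]
side [402.9 265.9]
```

View pics/near.png

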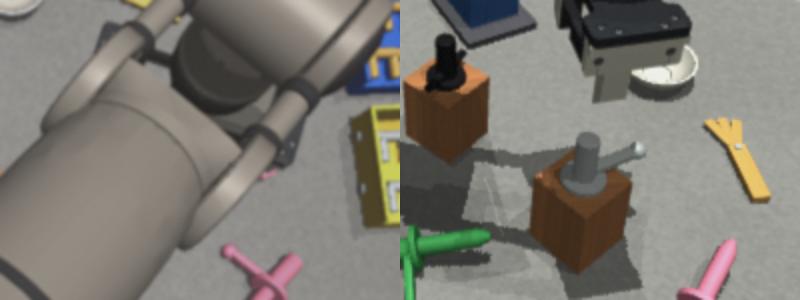

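The side view shows the gripper above the chrome key at about (404,300), with nothing between them. I'll descend.

```bash
python3 -m jog '[[[-1,-3,-4,10,0],[-1,-3,-5,20,0],[-1,0,0,25,0],[-1,0,0,20,0],[-1,0,0,11,0],[-1,0,0,0,0]]]'
python3 - <<'E'
from h import *; import cv2
s=env.observe()
d=np.array([453-s["tool_pos"][0],-346.8-s["tool_pos"][1],127-s["tool_pos"][2]]);print((s["tcp_rot"].T@d).round(1))
b=env.snapshot("side")
for y in(-46,46):print(proj("side",s["tool_pos"]+s["tcp_rot"]@[0,y,17]).round(1))
cv2.imwrite("pics/near2.png",cv2.resize(b[250:370,330:490,::-1],(640,480)))
E
```

```text
time_s: 3.25
tool_pos: [453.6, -342.1, 127.9]
tcp_rot: [[-0.929, 0.371, -0.001], [0.371, 0.929, 0.001], [0.001, 0.001, -1.0]]
ft_force: [0.5, 0.1, -0.3]
gripper_width: 91.8
grip_force: 0.0
[-1.2 -4.6  0.9]
[409.  327.1]
[393.3 290.9]
```

View pics/near2.png

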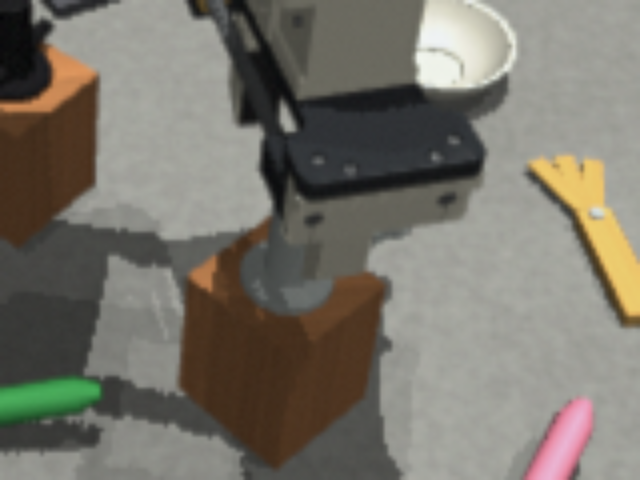

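Run:
```python
from h import *; import cv2
s=env.observe();R=s["tcp_rot"];p=s["tool_pos"]
def crop(X): return ((proj("side",X)-[330,250])*4).round()
for n,q in dict(tipL=(-9.5,-65,17),tipR=(9.5,-65,17),inL=(-9.5,-46,17),inR=(9.5,-46,17),farin=(0,46,17),tcp=(0,0,0),bodyA=(-37,-95,-49),bodyB=(37,-95,-49),bA=(-37,-46,-49),bB=(37,-46,-49)).items(): print(n,crop(p+R@q))
for z in(140,105,91): print("key",z,crop((453,-346.8,z)))
b=env.snapshot("top")
print("start tip",proj("side",(195,487,197)))
```

```text
tipL [353. 337.]
tipR [311. 344.]
inL [338. 304.]
inR [297. 311.]
farin [255. 163.]
tcp [288. 207.]
bodyA [463. 279.]
bodyB [286. 307.]
bA [418. 192.]
bB [249. 218.]
key 140 [295. 196.]
key 105 [288. 248.]
key 91 [285. 269.]
start tip [134.35277469 137.64627313]
```

Run:
```python
from h import *; import cv2
b=env.snapshot("side")[:,:,::-1]
t=env.snapshot("top")[:,:,::-1]
cv2.imwrite("pics/z.png",np.hstack([cv2.resize(b[265:340,375:455],(480,450),interpolation=cv2.INTER_NEAREST),cv2.resize(t[190:290,400:470],(315,450))]))
```

```text
(no output)
```

View pics/z.png

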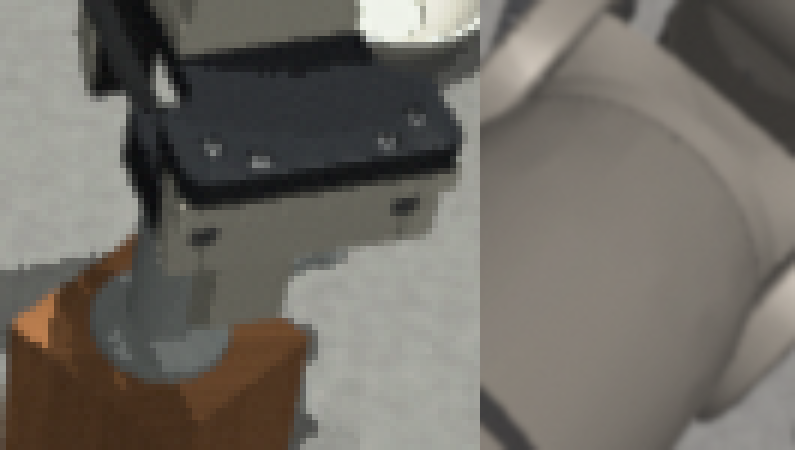

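The side view shows the near finger beside the grip of the chrome key, with its tip near pixel (414,319). I'll centre the remaining 1 to 5 mm and close gently. The width reading will confirm the grasp.

```bash
python3 -m jog '[[[-1,-1,-4.5,1,0],[-1,0,0,0,0],[0.2,0,0,0,0],[0.5,0,0,0,0],[0.5,0,0,0,0],[0.8,0,0,0,0],[0.8,0,0,0,0],[0.8,0,0,0,0]]]' 15
```

```text
time_s: 4.45
tool_pos: [452.9, -347.5, 127.5]
tcp_rot: [[-0.928, 0.372, 0.0], [0.372, 0.928, 0.0], [-0.0, 0.0, -1.0]]
ft_force: [-0.0, 0.2, 0.5]
gripper_width: 36.9
grip_force: 0.0
```

```bash
python3 -m jog '[[[0.8,0,0,0,0],[0.8,0,0,0,0],[0.8,0,0,0,0],[0.8,0,0,0,0]]]' 15
python3 - <<'E'
from h import *; import cv2
b=env.snapshot("side")[:,:,::-1]
cv2.imwrite("pics/z2.png",cv2.resize(b[250:350,360:460],(600,600),interpolation=cv2.INTER_NEAREST))
E
```

```text
time_s: 4.95
tool_pos: [453.2, -347.8, 128.1]
tcp_rot: [[-0.928, 0.372, 0.001], [0.372, 0.928, -0.001], [-0.001, -0.0, -1.0]]
ft_force: [0.1, 0.8, 5.4]
gripper_width: 9.0
grip_force: 2.7
```

View pics/z2.png

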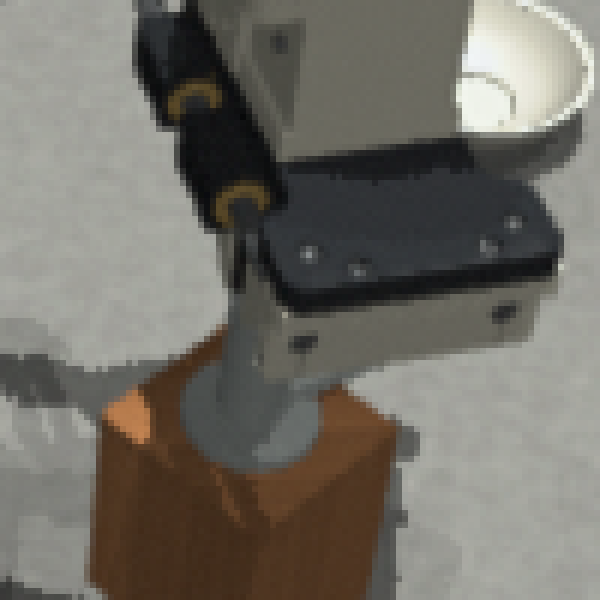

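Run:
```python
from h import *; import cv2
R=np.array([[-.9284,.3717,0],[.3717,.9284,0],[0,0,-1.]])
def ov(im,p,w,x0,y0,W,H,k):
    c=cv2.resize(im[y0:y0+H,x0:x0+W],None,fx=k,fy=k,interpolation=cv2.INTER_NEAREST)
    for q,col in[((sx*9.5,sy*(w+e),17),cl) for sx in(-1,1) for sy,cl in((-1,(0,0,255)),(1,(0,255,0))) for e in(0,19)]+[((0,0,0),(255,0,255)),((0,0,-49),(255,255,0)),((-37,-95,-49),(0,255,255)),((37,-95,-49),(0,255,255)),((37,95,-49),(0,255,255)),((-37,95,-49),(0,255,255))]:
        u=(proj("side",p+R@np.array(q))-[x0,y0]+.5)*k
        cv2.circle(c,(int(u[0]),int(u[1])),3,col,-1)
    return c
a=ov(cv2.imread("pics/side0.png"),np.array([195.1,487.4,214.5]),46,80,40,80,110,5)
b=ov(env.snapshot("side")[:,:,::-1].copy(),env.observe()["tool_pos"],4.5,365,240,80,110,5)
cv2.imwrite("pics/ov.png",np.hstack([a,b]))
```

```text
(no output)
```

View pics/ov.png

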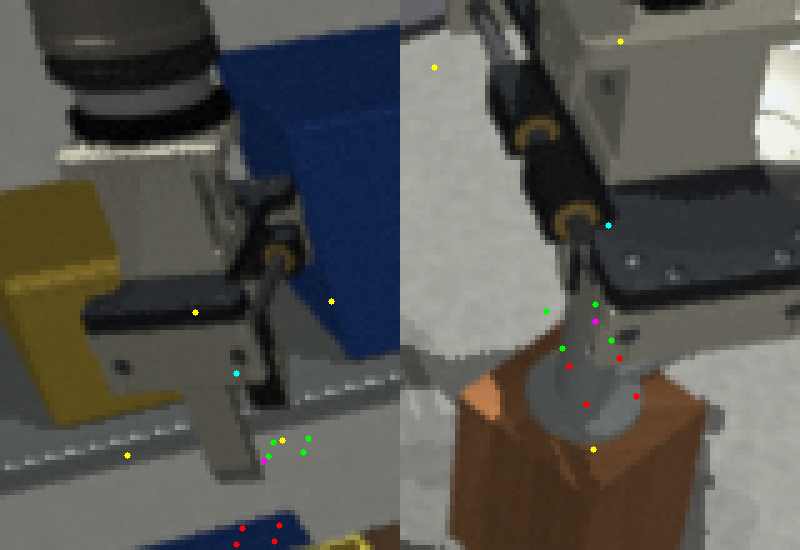

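The overlay explains it. In both arm poses the gripper appears about 36–45 mm higher than the reported TCP would put it, and a pure z offset fits, so the fingers closed above the grip. I'll open, go lower in steps and check.

```bash
python3 -m jog '[[[-1,0,0,0,0],[-1,0,0,0,0],[-1,0,0,0,0],[-1,0,0,0,0],[-1,0,0,10,0],[-1,0,0,10,0],[-1,0,0,10,0],[-1,0,0,0,0]]]' 15;  python3 - <<'E'
from h import *; import cv2
s=env.observe();print(s["joints"].round(1))
b=env.snapshot("side")[:,:,::-1].copy();k=6;x0,y0=365,260
c=cv2.resize(b[y0:y0+90,x0:x0+120],None,fx=k,fy=k,interpolation=cv2.INTER_NEAREST)
for dz,col in((0,(0,0,255)),(36,(0,255,0)),(45,(255,0,255))):
  for q in((-9.5,-65,17),(9.5,-65,17),(-37,-95,-49),(37,-95,-49)):
    u=(proj("side",s["tool_pos"]+[0,0,dz]+s["tcp_rot"]@np.array(q))-[x0,y0]+.5)*k
    cv2.circle(c,(int(u[0]),int(u[1])),3,col,-1)
cv2.imwrite("pics/n3.png",c)
E
```

```text
time_s: 6.05
tool_pos: [452.3, -346.8, 96.0]
tcp_rot: [[-0.928, 0.372, -0.002], [0.372, 0.928, 0.002], [0.003, 0.001, -1.0]]
ft_force: [0.1, 0.4, 0.5]
gripper_width: 84.2
grip_force: 0.0
[ -45.2   31.    89.1    0.    60.1 -113.4]
```

View pics/n3.png

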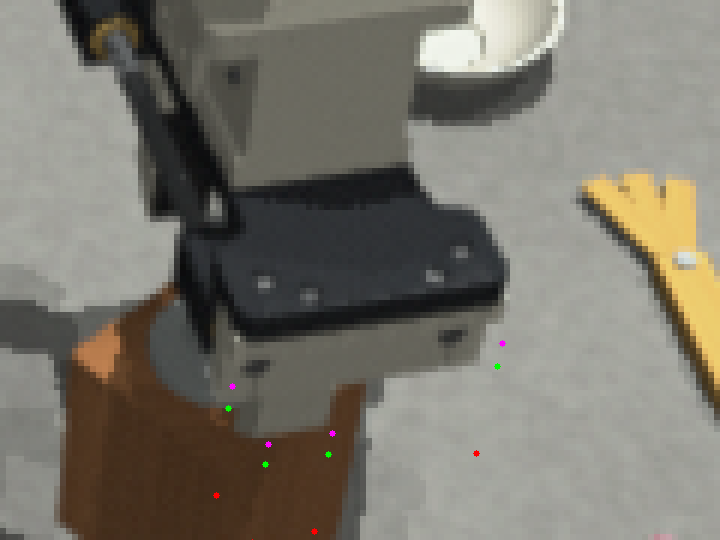

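The offset is about 45 mm here: the finger tip shows at (411,332), true height about 123. I'll go 13 mm lower and close.

```bash
python3 -m jog '[[[-1,0,0,7,0],[-1,0,0,6,0],[0.4,0,0,0,0],[0.4,0,0,0,0],[0.4,0,0,0,0],[0.8,0,0,0,0],[0.8,0,0,0,0],[0.8,0,0,0,0]]]' 15
```

```text
time_s: 7.1
tool_pos: [452.9, -347.5, 84.5]
tcp_rot: [[-0.928, 0.372, 0.0], [0.372, 0.928, -0.0], [-0.0, 0.0, -1.0]]
ft_force: [0.3, -0.1, -0.2]
gripper_width: 36.2
grip_force: 0.0
```

```bash
python3 -m jog '[[[0.8,0,0,0,0],[0.8,0,0,0,0],[0.8,0,0,0,0]]]' 30
```

```text
time_s: 7.48
tool_pos: [452.9, -347.2, 84.5]
tcp_rot: [[-0.928, 0.372, 0.0], [0.372, 0.928, 0.0], [0.0, 0.0, -1.0]]
ft_force: [0.2, 1.5, 1.3]
gripper_width: 21.4
grip_force: 30.0
```

```bash
python3 -m jog '[[[1,0,0,-8,0],[1,0,0,-15,0],[1,0,0,-20,0],[1,0,0,-25,0],[1,0,0,-25,0],[1,0,0,-25,0],[1,0,0,-17,0],[1,0,0,0,0]]]' 45
python3 - <<'E'
from h import *
s=env.observe();p=s["tool_pos"]
for c in("top","side"):
    env.snapshot(c)
    r=[(np.round(d["location"],1).tolist(),round(d["confidence"],2)) for d in env.mark_of("lever_key",c)]
    print(c,r,[proj(c,(453,-347,15+p[2]-84.5)).round(1)])
d=np.array([599.5-p[0],121.8-p[1],0]);print((s["tcp_rot"].T@d).round(1), atz("top",(347,252),140))
E
```

```text
time_s: 8.48
tool_pos: [453.4, -348.1, 221.7]
tcp_rot: [[-0.928, 0.372, 0.003], [0.372, 0.928, -0.003], [-0.004, -0.002, -1.0]]
ft_force: [-0.8, 0.2, -1.8]
gripper_width: 21.2
grip_force: 45.0
top [([475.4, 329.0], 0.55)] [array([440.7, 229.7])]
side [([354.5, 349.5], 0.9), ([405.0, 295.7], 0.83), ([335.3, 418.7], 0.68), ([476.8, 349.1], 0.56)] [array([404.5, 294.3])]
[ 39.  490.6  -1. ] [ 417.  -152.7  140. ]
```

The key is in the hand: its tip is seen at (405,296) and was predicted at (404,294). I'll carry it to just short of the lock.

```bash
python3 -m jog '[[[1,2,25,0,0],[1,4,50,0,0],[1,5,58,0,0],[1,5,60,0,0],[1,5,60,0,0],[1,5,60,0,0],[1,5,60,0,0],[1,4,50,0,0]]]'; python3 -m jog '[[[1,2,35,0,0],[1,1,22,0,0],[1,1,10,0,0],[1,0,0,0,0],[1,0,0,0,0]]]'
python3 - <<'E'
from h import *
s=env.observe();p=s["tool_pos"];T=p+[0,-.0,-69.5]
for c in("top","side"):
    env.snapshot(c)
    for l in("lever_key","open_lock_mouth","cap_a"):
        print(c,l,[(np.round(d["location"],1).tolist(),round(d["confidence"],2)) for d in env.mark_of(l,c)])
    print(proj(c,T).round(1),proj(c,(599.5,121.8,100)).round(1))
d=np.array([599.5-p[0],121.8-p[1],0]);print((s["tcp_rot"].T@d).round(1))
E
```

```text
time_s: 9.68
tool_pos: [577.6, 60.6, 218.7]
tcp_rot: [[-0.929, 0.371, -0.001], [0.371, 0.929, 0.0], [0.001, -0.0, -1.0]]
ft_force: [0.5, 0.2, -1.8]
gripper_width: 21.5
grip_force: 45.0
time_s: 10.3
tool_pos: [598.7, 120.7, 219.6]
tcp_rot: [[-0.928, 0.373, -0.0], [0.373, 0.928, -0.0], [0.0, -0.0, -1.0]]
ft_force: [0.2, 0.2, -2.1]
gripper_width: 21.0
grip_force: 45.0
top lever_key [([472.3, 197.2], 0.94), ([477.0, 329.7], 0.67), ([420.6, 280.2], 0.61), ([212.4, 170.3], 0.55)]
top open_lock_mouth [([216.7, 178.8], 0.7)]
top cap_a [([270.5, 183.8], 0.66)]
[213.  172.2] [216.8 179.7]
side lever_key [([354.2, 349.9], 0.91), ([328.0, 165.7], 0.75), ([338.7, 418.7], 0.74), ([473.6, 348.0], 0.65)]
side open_lock_mouth [([328.5, 181.3], 0.7), ([313.5, 163.1], 0.41)]
side cap_a [([349.0, 201.5], 0.56), ([315.0, 162.4], 0.55)]
[330.7 166.1] [331.  182.3]
[-0.4  1.4 -0. ]
```

```bash
python3 -m jog '[[[1,0,1,10,0],[1,0,0,15,0],[1,0,0,12,0],[1,0,0,0,0]]]'
python3 - <<'E'
from h import *; import cv2
s=env.observe();p=s["tool_pos"];T=p+[0,0,-69.5];out=[]
for c,x0,y0 in(("side",302,135),("top",187,150)):
    im=env.snapshot(c)[:,:,::-1].copy()
    k=8;a=cv2.resize(im[y0:y0+70,x0:x0+50],None,fx=k,fy=k,interpolation=cv2.INTER_CUBIC)
    for X,col in((T,(0,0,255)),((599.5,121.8,100),(0,255,0))):
        u=(proj(c,X)-[x0,y0]+.5)*k;cv2.circle(a,(int(u[0]),int(u[1])),2,col,-1)
    out.append(a)
    print(c,proj(c,T).round(1),[(np.round(d["location"],1).tolist(),round(d["confidence"],2)) for d in env.mark_of("lever_key",c)])
cv2.imwrite("pics/lock.png",np.hstack(out))
E
```

```text
time_s: 11.2
tool_pos: [598.3, 122.8, 180.7]
tcp_rot: [[-0.928, 0.372, -0.003], [0.372, 0.928, -0.0], [0.003, -0.001, -1.0]]
ft_force: [-0.2, 0.7, -3.2]
gripper_width: 21.3
grip_force: 45.0
side [330.3 178.7] [([476.6, 347.7], 0.91), ([353.8, 347.0], 0.87), ([331.9, 181.3], 0.65), ([339.3, 418.3], 0.64)]
top [215.4 178.6] [([470.6, 200.7], 0.84), ([422.8, 278.8], 0.67), ([215.5, 180.7], 0.6)]
```

View pics/lock.png

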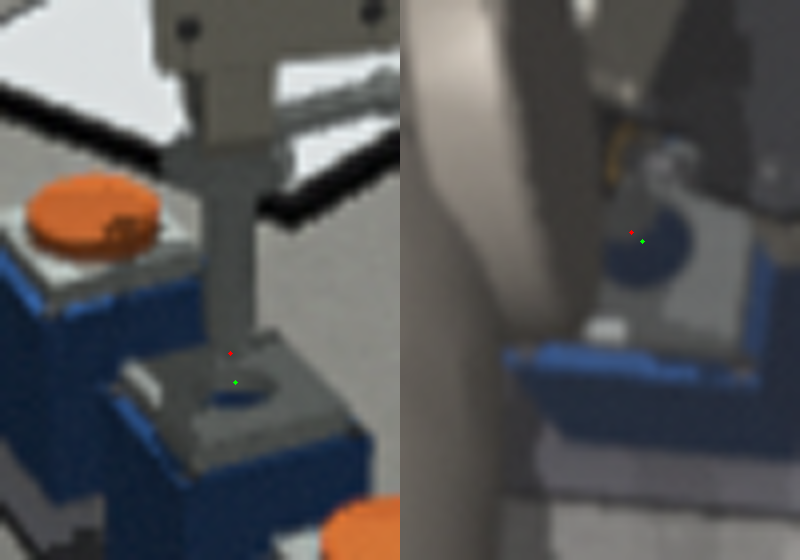

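The shank hangs at about (331,180) in the side view, just above the middle lock's hole (centred at 331.5,183) and about 1.5 mm left of it. The caps are in place. I'll correct that and descend while watching the force.

```bash
python3 -m jog '[[[1,-1.5,-0.5,0,0],[1,0,0,5,0],[1,0,0,6,0],[1,0,0,6,0],[1,0,0,6,0],[1,0,0,0,0]]]'
```

```text
time_s: 12.15
tool_pos: [600.0, 121.8, 158.8]
tcp_rot: [[-0.928, 0.372, -0.001], [0.372, 0.928, -0.0], [0.001, -0.0, -1.0]]
ft_force: [-0.1, -0.3, -2.4]
gripper_width: 21.4
grip_force: 45.0
```

```bash
python3 -m jog '[[[1,0,0,6,0],[1,0,0,8,0],[1,0,0,8,0],[1,0,0,8,0],[1,0,0,5,0],[1,0,0,0,0]]]'
```

```text
time_s: 12.9
tool_pos: [600.1, 121.8, 124.0]
tcp_rot: [[-0.928, 0.372, -0.001], [0.372, 0.928, 0.0], [0.001, -0.0, -1.0]]
ft_force: [-0.3, 0.1, -2.3]
gripper_width: 21.2
grip_force: 45.0
```

```bash
python3 -m jog '[[[1,0,0,6,0],[1,0,0,6,0],[1,0,0,4,0],[1,0,0,2,0],[1,0,0,0,0]]]'; python3 -m jog '[[[1,0,0,2,0],[1,0,0,1,0],[1,0,0,0,0]]]'
```

```text
time_s: 13.52
tool_pos: [600.3, 121.8, 106.4]
tcp_rot: [[-0.928, 0.372, -0.0], [0.372, 0.928, 0.0], [0.0, 0.0, -1.0]]
ft_force: [-0.1, 0.0, -1.8]
gripper_width: 21.3
grip_force: 45.0
time_s: 13.9
tool_pos: [600.3, 121.8, 103.5]
tcp_rot: [[-0.928, 0.372, -0.0], [0.372, 0.928, 0.0], [0.0, 0.0, -1.0]]
ft_force: [-0.5, 1.2, -2.5]
gripper_width: 21.1
grip_force: 45.0
```

```bash
python3 -m jog '[[[1,0,0,1.5,0],[1,0,0,0,0]]]'; python3 -m jog '[[[1,0,0,1.5,0],[1,0,0,0,0]]]'
```

```text
time_s: 14.15
tool_pos: [600.3, 121.8, 101.9]
tcp_rot: [[-0.928, 0.372, -0.0], [0.372, 0.928, 0.0], [0.0, -0.0, -1.0]]
ft_force: [-0.0, -0.1, -1.8]
gripper_width: 21.4
grip_force: 45.0
time_s: 14.4
tool_pos: [600.3, 121.8, 100.4]
tcp_rot: [[-0.928, 0.372, -0.0], [0.372, 0.928, 0.0], [0.0, -0.0, -1.0]]
ft_force: [0.8, 0.2, -2.0]
gripper_width: 21.3
grip_force: 45.0
```

```bash
python3 -m jog '[[[1,0,0,1,0],[1,0,0,0,0]]]'; python3 -m jog '[[[1,0,0,1,0],[1,0,0,0,0]]]';python3 -m jog '[[[1,0,0,1,0],[1,0,0,0,0]]]'
```

```text
time_s: 14.65
tool_pos: [600.3, 121.8, 99.5]
tcp_rot: [[-0.928, 0.372, 0.0], [0.372, 0.928, 0.0], [0.0, 0.0, -1.0]]
ft_force: [-0.8, -0.3, -2.3]
gripper_width: 21.3
grip_force: 45.0
time_s: 14.9
tool_pos: [600.4, 121.8, 99.5]
tcp_rot: [[-0.928, 0.372, 0.001], [0.372, 0.928, 0.0], [-0.001, 0.0, -1.0]]
ft_force: [-3.2, -0.5, 5.5]
gripper_width: 21.3
grip_force: 45.0
time_s: 15.15
tool_pos: [600.5, 121.8, 99.5]
tcp_rot: [[-0.928, 0.372, 0.001], [0.372, 0.928, 0.0], [-0.001, 0.001, -1.0]]
ft_force: [-6.5, -1.1, 11.3]
gripper_width: 21.6
grip_force: 45.0
```

The collar touched down at reported z 99.5, exactly where I expected it to be home. I'll ease the pressure, then release and retreat upwards.

```bash
python3 -m jog '[[[1,0,0,-1.5,0],[1,0,0,0,0],[0.3,0,0,0,0],[0,0,0,0,0],[-0.6,0,0,0,0],[-0.6,0,0,0,0],[-1,0,0,0,0],[-1,0,0,0,0]]]'; python3 -m jog '[[[-1,0,0,0,0],[-1,0,0,-6,0],[-1,0,0,-15,0],[-1,0,0,-25,0],[-1,0,0,-30,0],[-1,0,0,-30,0],[-1,0,0,-20,0],[-1,0,0,0,0]]]'
```

```text
time_s: 16.15
tool_pos: [600.4, 121.8, 99.0]
tcp_rot: [[-0.928, 0.372, 0.0], [0.372, 0.928, 0.0], [-0.0, 0.0, -1.0]]
ft_force: [0.4, 0.4, -0.7]
gripper_width: 76.9
grip_force: 0.0
time_s: 17.15
tool_pos: [601.3, 121.9, 227.8]
tcp_rot: [[-0.928, 0.372, 0.005], [0.372, 0.928, 0.0], [-0.005, 0.002, -1.0]]
ft_force: [-0.1, -0.6, -0.5]
gripper_width: 92.1
grip_force: 0.0
```

```bash
python3 -m jog '[[[-1,0,-20,-5,0],[-1,0,-45,0,0],[-1,0,-50,0,0],[-1,0,-50,0,0],[-1,0,-35,0,0],[-1,0,0,0,0],[-1,0,0,0,0]]]'
python3 - <<'E'
from h import *; import cv2
H=np.array([600,121.8,100.])
for c in("side","top"):
    im=env.snapshot(c); 
    for d in env.trace("lever_key",c):
        r=d["region"];ys,xs=np.nonzero(r);print(c,np.round(d["location"],1),round(d["confidence"],2),[xs.min(),xs.max(),ys.min(),ys.max()])
    print("home top/collar/mouth",[proj(c,H+[0,0,z]).round(1) for z in(55,6,0)])
    print("caps",[(np.round(d["location"],1).tolist(),round(d["confidence"],2)) for d in env.mark_of("cap_a",c)])
    m=cv2.inRange(cv2.cvtColor(im,cv2.COLOR_RGB2HSV),(5,170,170),(15,255,255))
    n,_,st,ce=cv2.connectedComponentsWithStats(m);print([(ce[i].round(1).tolist(),int(st[i,4])) for i in range(1,n) if st[i,4]>60])
E
```

```text
time_s: 18.02
tool_pos: [525.5, -64.0, 229.6]
tcp_rot: [[-0.928, 0.372, -0.001], [0.372, 0.928, 0.001], [0.001, 0.0, -1.0]]
ft_force: [0.1, 0.2, 0.5]
gripper_width: 91.7
grip_force: 0.0
side [383.6 431.4] 0.93 [np.int64(340), np.int64(415), np.int64(404), np.int64(452)]
side [463.6 388.5] 0.84 [np.int64(444), np.int64(494), np.int64(351), np.int64(410)]
side [314.4 358. ] 0.55 [np.int64(291), np.int64(354), np.int64(344), np.int64(388)]
side [332.3 178.5] 0.52 [np.int64(324), np.int64(348), np.int64(164), np.int64(186)]
home top/collar/mouth [array([330.9, 164.1]), array([331.1, 180.3]), array([331.1, 182.3])]
caps [([351.3, 200.6], 0.76), ([315.5, 163.4], 0.49)]
[([313.1, 160.7], 100)]
top [486.1 226.3] 0.87 [np.int64(470), np.int64(509), np.int64(199), np.int64(247)]
top [489.5 302.3] 0.83 [np.int64(471), np.int64(510), np.int64(282), np.int64(327)]
top [215.  161.5] 0.73 [np.int64(207), np.int64(221), np.int64(148), np.int64(181)]
top [407.1 309. ] 0.65 [np.int64(393), np.int64(430), np.int64(282), np.int64(330)]
home top/collar/mouth [array([212. , 170.8]), array([216.3, 178.6]), array([216.8, 179.5])]
caps [([159.2, 175.8], 0.6)]
[([159.8, 171.7], 170)]
```

Run:
```python
from h import *; import cv2
im=env.snapshot("side")
m=cv2.inRange(cv2.cvtColor(im,cv2.COLOR_RGB2HSV),(4,150,60),(16,255,255))
n,_,st,ce=cv2.connectedComponentsWithStats(m[:240]);now=[(ce[i].round(1).tolist(),int(st[i,4])) for i in range(1,n) if st[i,4]>60]
m=cv2.inRange(cv2.cvtColor(cv2.imread("pics/side0.png"),cv2.COLOR_BGR2HSV),(4,150,60),(16,255,255))
n,_,st,ce=cv2.connectedComponentsWithStats(m[:240]);print(now,"was",[(ce[i].round(1).tolist(),int(st[i,4])) for i in range(1,n) if st[i,4]>60])
```

```text
[([313.3, 161.6], 132), ([351.2, 203.6], 199)] was [([313.3, 161.6], 132), ([351.2, 203.1], 199)]
```

Both caps are where they started, and the key is seated at the height expected when it is home.

```bash
python3 -c "
from workcell import env
print(env.job_done())"
```

```text
the job is handed in; nothing more can be done
None
```

The chrome lever key is home in the open (middle) lock and released, both orange caps measure unmoved, and the job was handed in after about 18 s on the robot's clock; no verdict was returned.

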